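# Reload the insole stapler

## Task

Reload the insole stapler that stands upside down in its wooden cradle: lay the loose staple strip from the bench in the open channel, legs up as it lies now, tucking its tail against the spring follower so that it drops in flat behind the nose stop. Then push the rail home by its red tab until the catch clicks and it stays shut, gently and without forcing anything; leave the other things on the bench where they are.

Things in the scene. Friction and masses are not known exactly. Their poses are not given: they have to be found in the camera images.
- strip: loose strip of glued steel staples: a U-shaped bar 80 long, 13 wide, 18 high, 35 g, lying on the bench crown down, legs (open side) up. Origin: centre of its underside; x along the strip, z up to the leg tips. Both ends are alike. Hold it by the upper half of its long sides: the lower 7 mm go down between the channel walls.
- stapler: dark green stapler fixed upside down in a wooden cradle (215 x 100). Origin: centre of the cradle's underside; x runs along the magazine to the nose, y to its left, z up. On top is the magazine: an aluminium channel open upwards, floor 118 above the bench, inside width 15, walls 7 high with lips flared to about 18 wide. Beside it only nose cheeks, rail and the catch at the rear left stand higher.
- seat (a point): point on the channel floor where the strip's origin lies when loaded: on the centre line, 40 behind the nose stop (stapler x = 55, z = 118). Axes as the stapler's. Lower the strip here softly: rammed into the stapler with more than some 20 N by the robot, the glued strip breaks.
- nose (a point): foot of the inner face of the steel nose stop that ends the channel in front: on channel floor and centre line (stapler x = 95, z = 118). The stop is 10 high, 6 thick; beside it stand two dark cheeks 20 high, 17 apart, from 12 behind to 12 ahead of this point. The loaded strip's front end bears on the stop.
- face (a point): centre of the front face of the brass spring follower: 12 wide, from 1 to 19 above the channel floor, 16 ahead of the rail's mouth when free. With the rail right back it stands 74 behind the nose stop, so the 80 strip goes in only by pushing it back 6 or more with the strip's tail: strip level, underside about 12 above the floor to clear stop and walls, back until its front is behind the stop, then down.
- follower (a joint): how far the follower is pushed back into the rail, m: 0 free, at most 0.084. Its spring presses it to the nose with 2.7 N at 0 and 60 N per m more: 3 N on the strip with the rail right back, 7.5 N with the rail home. Pushed by the strip, the rail first runs back to its end, then the follower yields.
- rail (a joint): how far the steel rail is drawn back, m: 0 home, 0.074 right back; friction 1.5 N. Pushing it home over the strip takes about 4 N, rising to 9 N, and up to 11 N over the catch's ramp (from 0.013). At 0.002 it meets rubber buffers (3.6 N per mm); pressed into them with about 15 N the catch clicks in behind and holds the rail at about 0. Let go before, and the spring throws it back.
- tab (a point): centre of the rear face of the red tab at the rail's rear end: tab 26 wide, 12 thick along x, 26 high (23 to 49 above the channel floor). It moves with the rail, 116 behind the nose stop when home. Push it towards the nose (stapler +x) from behind, or pinch it. Neither it nor the rest of the stapler may be pressed with more than 25 N.
- mouth (a point): middle of the rail's open front end, at channel floor height; moves with the rail, 16 behind the nose stop when home. The rail is an upside-down U that slides along above the channel walls and over the strip, follower inside: 17 wide inside, lower edges 8.5 and roof 21 above the channel floor, so a strip that lies proud jams it.
- tin: black polish tin, 76 across, 24 high; bystander. Origin: centre of its underside.
- brush: wooden shoe brush, 165 x 52 x 48; bystander. Origin: centre of its underside.
- pump: glass pump bottle, 72 across, 103 high; bystander. Origin: centre of its underside.
- carton: small open carton with spare strips packed in it, 95 x 60 x 26; bystander, do not take strips from it. Origin: centre of its underside.

How it is judged:
On the way, in this order (a step that is already met when the one before it is completed fails the run):
1. the strip lies flat in the channel, legs up, behind the nose stop, with the rail still open (horizontal distance between strip and seat below 0.006 m and z of strip in the frame of seat between -0.0025 and 0.0025 m and angle between strip's own z axis and vertical below 0.06 rad and value of joint rail above 0.04 m), for 0.2 s.
2. the rail is pushed home (value of joint rail below 0.004 m), for 0.1 s.
At the end, for the whole second after the job is handed in: the rail is latched within 4 mm of home and stays there by itself, and the strip rests in the channel legs up, flat on the floor (2.5 mm, 0.06 rad), in line with the channel (0.06 rad) and within 3 mm of its loaded place against the nose stop (value of joint rail below 0.004 m and horizontal distance between strip and seat below 0.003 m and z of strip in the frame of seat between -0.0025 and 0.0025 m and angle between strip's own z axis and vertical below 0.06 rad and angle between the x axis of strip and the x axis of stapler, either way round below 0.06 rad and linear speed of strip below 0.02 m/s); the robot touches nothing.
It fails at once if the robot presses on the stapler, its rail or its tab with more than 25 N (contact force between any of the fingers, the arm and stapler above 25 N).
It fails at once if the glued strip is rammed: more than 40 N in all between it and the stapler (contact force between strip and stapler above 40 N).
It fails at once if a bystander is shifted more than 30 mm (distance of any of tin, brush, pump, carton from where it was at the start of the episode above 0.03 m).
It also fails if it takes over 64 s, if anything falls off the work surface, if the arm or the gripper's body presses on something with over 40 N, if the wrist force passes 120 N, or if a joint passes its speed limit or range.

## Robot

A 7-joint arm with a two-finger parallel gripper is mounted at the origin on the work surface. World frame = base frame: x ahead of the robot, y to its left, z up, the work surface at z = 0. Lengths are in m, angles in rad, forces in N, time in s.
With the tool pointing down it reaches from about 0.425 to 0.875 m from the base axis. Payload 4.7 kg.
Tool frame: the origin (TCP) lies midway between the tips of the shut fingers; the grasp point (between the pads) lies 19 mm behind it (ctrl.grip_depth is the distance from the TCP to the grasp point, in m); z points along the fingers, y is the direction in which the jaws open and shut (so a half turn about z gives the same grasp; the last joint's range is limited). The gripper opens to 87 mm and grips with 3 to 60 N. Pads are 19 mm wide; open, the fingers measure 117 mm over their backs; the gripper's body (75 mm by 190 mm) begins 51 mm behind the grasp point.
Start: joints at [-1.186, 0.321, -0.07, 1.45, 0.023, 1.371, -0.057], TCP at [0.236, 0.606, 0.223] pointing down, gripper open.
Joint ranges: [-2.86, 2.86], [-0.3, 2.09], [-1.38, 1.24], [0.06, 2.45], [-1.56, 4.7], [0.09, 2.05], [-2.69, 2.69]. Speed limits (rad/s): [2.57, 2.57, 3.14, 3.14, 3.14, 3.14, 3.14].

## Interface

Orientations are given as a rotation vector (axis times angle).
In Python, from bench import ctrl gives the robot as it stands. The module is installed in compiled form; this text tells all that it offers.
- The arm moves only by the shell command python3 -m inch 'ROWS' [FORCE]. ROWS is JSON, a list of rows, each a list of 5 numbers: the opening, from -1 (shut) to 1 (fully open), so that 0 is half open, then the shift along the tool's x, y, z in mm, then the turn about the tool's z in rad. In form: [[fingers, tx, ty, tz, twist], ...]. A call has 1 to 5 rows; each row shifts and turns the pose as measured when the row begins, along the tool's axes as they then stand; what a row does not reach is not made up. A row lasts 1/8 s, in which the tool goes at most 62.5 mm and 10.7 degrees, less where a joint would pass 70% of its speed; a pose out of reach is approached as far as the arm can. A call is refused whole if a number of a shift passes 62.5 or a number of a turn 0.188, either way. A call with a gripper value outside its range is refused whole. The fingers move at their own pace and stop on an object; FORCE is the grip in N (left out, the last holds). Time passes only in rows, so rows that do not move let the fingers close. It gives the time, the measured TCP pose, the force and the opening at its end, in the units of the state.
- ctrl.get_state(): the state, without advancing time (a new reading comes with each control period).
- ctrl.get_image(name): name is "side" or "top" or "wrist"; returns a dict with "color" (384x512x3 uint8, red, green, blue), "range_z" (384x512 float32, m along the optical axis (not along the pixel's ray), 0 where there is no reading), "K" (3x3 intrinsics, pixels), "distortion" ([k1, k2, p1, p2, k3] as OpenCV has them; the pictures are not rectified), "R" (3x3) and "t" (3): a world point X has camera coordinates R X + t. Camera axes: x right, y down, z forward; pixel columns grow to the right and rows downward; lengths in m; the calibration is good to about 2 mm. A picture is of the moment at which its call begins.
- ctrl.close_job(): hands the job in, once; it reports no verdict.
The state is a dict: "time": time; "joint_positions": joint angles; "qd": joint speeds; "joint_torque": joint torques, N m; "position": TCP position; "tool_rot": TCP orientation; "ft_force": force on the tool from outside, world axes, zero at the start; "torque": the same for the moment, N m; "grip_width": opening from 0.0 (shut) to 1.0 (fully open).
Only numpy, scipy, OpenCV 4.12 (cv2) and the standard library are available. Lean on these libraries where they do the work, as an engineer would, in place of code of your own. Each camera call takes 0.05 s, during which the arm holds its last target. There are 200 camera calls.

## Working session

There is one attempt and no reset: what is moved stays moved. The work goes in short steps, Python scripts to look and compute and a shell command to move; the robot and the scene stay as the last step left them, time stands still between calls to the robot, and variables do not carry over. Pictures are saved under pics/ and viewed, about 8 in all and at most 12, crops included, and the job is handed in when it is done.

```bash
mkdir -p pics; cat > h.py <<'E'
import numpy as np, cv2
from bench import ctrl
def grab(n):
    im=ctrl.get_image(n); np.savez('/tmp/%s.npz'%n,**{k:np.array(v) for k,v in im.items()}); return im
def load(n): return dict(np.load('/tmp/%s.npz'%n))
def save(im,name,box=None,s=1):
    c=im['color'][...,::-1]
    if box: c=c[box[1]:box[3],box[0]:box[2]]
    cv2.imwrite('pics/'+name,cv2.resize(c,None,fx=s,fy=s,interpolation=cv2.INTER_CUBIC))
def ray(im,px):
    p=cv2.undistortPoints(np.array(px,float).reshape(-1,1,2),im['K'],im['distortion']).reshape(-1,2)
    d=np.c_[p,np.ones(len(p))]@im['R']; o=-im['R'].T@im['t']; return o,d
def onz(im,px,z):
    o,d=ray(im,px); return o+d*((z-o[2])/d[:,2])[:,None]
def pts(im):
    "world point of every pixel from range"
    h,w=im['range_z'].shape; u,v=np.meshgrid(np.arange(w),np.arange(h))
    p=cv2.undistortPoints(np.c_[u.ravel(),v.ravel()].astype(float).reshape(-1,1,2),im['K'],im['distortion']).reshape(-1,2)
    z=im['range_z'].ravel(); X=(np.c_[p,np.ones(len(p))]*z[:,None]-im['t'])@im['R']
    X[z==0]=np.nan; return X.reshape(h,w,3)
def proj(im,X):
    return cv2.projectPoints(np.array(X,float).reshape(-1,1,3),cv2.Rodrigues(im['R'])[0],im['t'],im['K'],im['distortion'])[0].reshape(-1,2)
E
python3 - <<'E'
from h import *
for n in('top','side','wrist'):
    im=grab(n); print(n,(-im['R'].T@im['t']).round(3),im['R'][2].round(2))
a=[load(n)['color'] for n in('top','side')]
cv2.imwrite('pics/a.png',cv2.resize(a[0],(800,600))[...,::-1]);cv2.imwrite('pics/b.png',cv2.resize(a[1],(800,600))[...,::-1])
print(ctrl.get_state(),ctrl.grip_depth)
E
```

```text
top [0.482 0.025 1.081] [ 0.13 -0.02 -0.99]
side [0.458 0.9   0.633] [ 0.13 -0.85 -0.51]
wrist [0.164 0.633 0.384] [ 0.26 -0.1  -0.96]
{'time': 0.15, 'joint_positions': array([-1.1859049 ,  0.32163819, -0.07008539,  1.4513862 ,  0.02262658,
        1.37078773, -0.05691968]), 'qd': array([ 1.24250383e-03, -1.97978149e-03,  1.70505221e-05, -2.06012778e-03,
       -5.88437821e-04,  1.20888643e-03, -2.38955195e-04]), 'joint_torque': array([ 9.88730744e-05, -4.91793001e+01, -4.04409477e-01, -3.12880182e+01,
       -6.39177952e-02,  4.04323346e-02,  1.13220808e-04]), 'position': array([0.23543266, 0.60542472, 0.22172651]), 'tool_rot': array([-5.79062391e-01, -3.08760725e+00,  2.23823490e-03]), 'ft_force': array([-0.57508662,  0.50395515, -0.59360969]), 'torque': array([0.03003765, 0.05600899, 0.02671896]), 'grip_width': 1.0005863049103898} 0.0187
```

View pics/a.png

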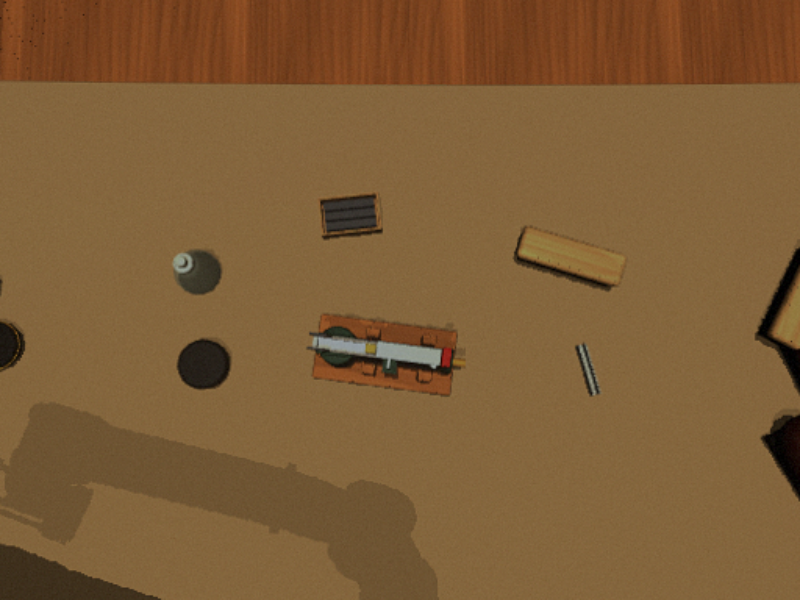

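View pics/b.png

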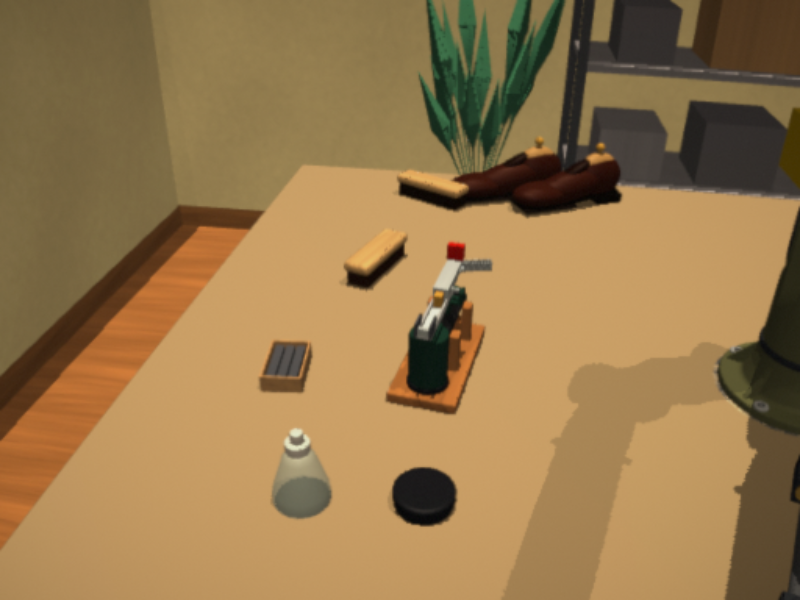

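Top view (800 px scale): the strip is at (588,370) and the stapler runs from nose (315,343) to red tab (447,358), with the follower at (371,349) and the rail back. The tin, pump, carton and brush are well clear. Now I'll measure.

```bash
python3 - <<'E'
from h import *
T=load('top');P=pts(T);hsv=cv2.cvtColor(T['color'],cv2.COLOR_RGB2HSV)
def big(m,box):
    z=np.zeros_like(m);x0,y0,x1,y1=box;z[y0:y1,x0:x1]=m[y0:y1,x0:x1]
    n,l,s,c=cv2.connectedComponentsWithStats(z.astype(np.uint8)); k=1+np.argmax(s[1:,4]); return l==k,c[k],s[k]
# strip: height
m,c,s=big((P[...,2]>0.006),(355,205,395,265)); X=P[m]; print('strip h',s,np.nanpercentile(X[:,2],[5,50,95]).round(4))
g=(hsv[...,1]<90)
m2,c,s=big(g,(355,205,395,265)); print(c,s)
(cx,cy),(w,h),a=r=cv2.minAreaRect(np.argwhere(m2)[:,::-1].astype(np.float32));bp=cv2.boxPoints(r)
print('strip corners z.018',onz(T,bp,.018).round(4).tolist(),'c',onz(T,[(cx,cy)],.018).round(4), X.mean(0).round(4))
# tab
red=((hsv[...,0]<6)|(hsv[...,0]>174))&(hsv[...,1]>200)&(hsv[...,2]>80)
m,c,s=big(red,(270,205,310,250));X=P[m];print('tab',c,s,np.nanmedian(X,0).round(4),np.nanpercentile(X[:,2],[5,50,95]).round(4))
bp=cv2.boxPoints(cv2.minAreaRect(np.argwhere(m)[:,::-1].astype(np.float32)));print(onz(T,bp,.167).round(4).tolist())
gold=(hsv[...,0]>15)&(hsv[...,0]<32)&(hsv[...,1]>130)
m,c,s=big(gold&(P[...,2]>.11),(225,210,250,235));print('foll',c,s,np.nanmedian(P[m],0).round(4),np.ptp(P[m],0))
# channel/rail heights histogram
m=(P[...,2]>.10);z=np.zeros_like(m);z[205:250,190:300]=m[205:250,190:300]
q=P[z];print(np.histogram(q[:,2],bins=np.arange(.1,.18,.005)))
r=q[(q[:,2]>.135)&(q[:,2]<.146)];print('rail',len(r),r.mean(0).round(4));c0=r[:,:2].mean(0);d=np.linalg.svd(r[:,:2]-c0)[2][0];print('dir',d,np.ptp((r[:,:2]-c0)@d),np.ptp((r[:,:2]-c0)@[-d[1],d[0]]))
# cradle
m=(P[...,2]>.008)&(P[...,2]<.04);z=np.zeros_like(m);z[195:260,190:300]=m[195:260,190:300]
q=np.argwhere(z)[:,::-1].astype(np.float32);rr=cv2.minAreaRect(q);zz=np.nanmedian(P[z][:,2]);print('cradle z',zz,onz(T,cv2.boxPoints(rr),zz).round(4).tolist(),onz(T,[rr[0]],zz))
save(T,'c.png',(185,190,385,265),4)
E
```

```text
strip h [369 220  15  34 160] [0.0069 0.0156 0.0202]
[376.52970297 236.        ] [369 220  16  33 202]
strip corners z.018 [[0.5412, -0.2734, 0.018], [0.5458, -0.2899, 0.018], [0.4701, -0.3082, 0.018], [0.4656, -0.2917, 0.018]] c [[ 0.5055 -0.2909  0.018 ]] [ 0.5057 -0.2908  0.0146]
tab [285.52542373 228.18644068] [283 223   6  12  59] [ 0.5201 -0.0583  0.1665] [0.1641 0.1665 0.1694]
[[0.5306, -0.0525, 0.167], [0.5305, -0.0629, 0.167], [0.5077, -0.0625, 0.167], [0.5078, -0.0521, 0.167]]
foll [236.75675676 222.67567568] [234 220   7   7  37] [0.533 0.044 0.137] [0.01395146 0.01298456 0.01944854]
(array([134,  48,  86, 220,  81,  63,  56, 201, 297,   6,   2,   3,  18,
        52,   1]), array([0.1  , 0.105, 0.11 , 0.115, 0.12 , 0.125, 0.13 , 0.135, 0.14 ,
       0.145, 0.15 , 0.155, 0.16 , 0.165, 0.17 , 0.175]))
rail 503 [0.5272 0.0044 0.1403]
dir [-0.14062669 -0.99006269] 0.186681912394224 0.03848473298207996
cradle z 0.017617831106530035 [[0.4954, 0.1369, 0.0176], [0.5941, 0.1248, 0.0176], [0.5646, -0.0896, 0.0176], [0.4661, -0.0748, 0.0176]] [[0.52968772 0.02444491 0.01761783]]
```

View pics/c.png

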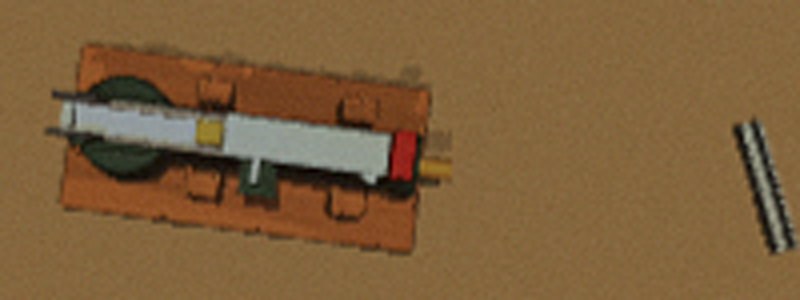

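```bash
cat >> h.py <<'E'
from scipy.spatial.transform import Rotation as Ro
def yawof(R): return np.arctan2(R[1,0],R[0,0])
def plan(tgt,n,g=1,start=None):
    "print n equal rows from pose (or start xyz,yaw) to xyz,yaw"
    s=ctrl.get_state();R=Ro.from_rotvec(s['tool_rot']).as_matrix()
    p=s['position'];print('at',p.round(4),'yaw',round(yawof(R),4),'tilt',R[:,2].round(4),'F',s['ft_force'].round(1),'w',round(s['grip_width'],3),'t',round(s['time'],2))
    y0=yawof(R)
    if start: p,y0=np.array(start[:3]),start[3]
    p=np.array(p);dy=tgt[3]-y0; st=(np.array(tgt[:3])-p)/n*1000
    for i in range(n):
        y=y0+dy*i/n; c,s_=np.cos(y),np.sin(y)
        A=np.array([[c,s_,0],[s_,-c,0],[0,0,-1]])
        print([g]+(A.T@st).round(1).tolist()+[round(-dy/n,3)])
E
python3 - <<'E'
from h import *
plan((.50,.18,.29,1.84),10)
print();plan((.50,-.25,.26,.237),10,start=(.50,.18,.29,1.84))
E
```

```text
at [0.2354 0.6054 0.2217] yaw 2.7708 tilt [-4.0e-04 -1.4e-03 -1.0e+00] F [-0.6  0.5 -0.6] w 1.001 t 0.15
[1, -40.1, -30.1, -6.8, np.float64(0.093)]
[1, -42.7, -26.2, -6.8, np.float64(0.093)]
[1, -44.9, -22.1, -6.8, np.float64(0.093)]
[1, -46.8, -17.9, -6.8, np.float64(0.093)]
[1, -48.3, -13.4, -6.8, np.float64(0.093)]
[1, -49.3, -8.9, -6.8, np.float64(0.093)]
[1, -49.9, -4.3, -6.8, np.float64(0.093)]
[1, -50.1, 0.4, -6.8, np.float64(0.093)]
[1, -49.8, 5.1, -6.8, np.float64(0.093)]
[1, -49.2, 9.7, -6.8, np.float64(0.093)]

at [0.2354 0.6054 0.2217] yaw 2.7708 tilt [-4.0e-04 -1.4e-03 -1.0e+00] F [-0.6  0.5 -0.6] w 1.001 t 0.15
[1, -41.5, -11.4, 3.0, 0.16]
[1, -42.7, -4.7, 3.0, 0.16]
[1, -42.9, 2.2, 3.0, 0.16]
[1, -42.0, 9.0, 3.0, 0.16]
[1, -40.1, 15.6, 3.0, 0.16]
[1, -37.1, 21.8, 3.0, 0.16]
[1, -33.1, 27.5, 3.0, 0.16]
[1, -28.3, 32.4, 3.0, 0.16]
[1, -22.8, 36.5, 3.0, 0.16]
[1, -16.6, 39.7, 3.0, 0.16]
```

```bash
python3 -m inch '[[1,-40,-30,-7,0.093],[1,-43,-26,-7,0.093],[1,-45,-22,-7,0.093],[1,-47,-18,-7,0.093],[1,-48,-13,-7,0.093]]'
python3 -m inch '[[1,-49,-9,-7,0.093],[1,-50,-4,-7,0.093],[1,-50,0,-7,0.093],[1,-50,5,-7,0.093],[1,-49,10,-7,0.093]]'
python3 - <<'E'
from h import *
plan((.53,.10,.29,1.433),4)
E
```

```text
time: 0.78
position: [0.3667, 0.3894, 0.2541]
tool_rot: [-1.282, -2.866, 0.01]
ft_force: [0.5, 1.1, 0.4]
grip_width: 0.999
time: 1.4
position: [0.4994, 0.1676, 0.2899]
tool_rot: [-1.927, -2.479, 0.01]
ft_force: [0.0, 0.0, 0.3]
grip_width: 0.998
at [0.4994 0.1676 0.2899] yaw 1.82 tilt [-0.0051 -0.004  -1.    ] F [0.  0.  0.3] w 0.998 t 1.4
[1, -18.3, 3.2, -0.0, np.float64(0.097)]
[1, -17.9, 5.0, -0.0, np.float64(0.097)]
[1, -17.3, 6.7, -0.0, np.float64(0.097)]
[1, -16.6, 8.3, -0.0, np.float64(0.097)]
```

```bash
python3 -m inch '[[1,-18,3,0,0.097],[1,-18,5,0,0.097],[1,-17,7,0,0.097],[1,-17,8,0,0.097],[1,0,0,0,0]]'
python3 - <<'E'
from h import *
W=grab('wrist');print((-W['R'].T@W['t']).round(4));save(W,'d.png',None,1.5);P=pts(W);np.save('/tmp/P.npy',P)
plan((.53,.08,.29,1.433),1)
d=np.array([np.sin(.137),np.cos(.137)]);n=np.array([-d[1],d[0]]);o=np.array([.5297,.0244])
q=P[200:,:][P[200:,:,2]>.1] if 0 else P[P[...,2]>.1]
a=(q[:,:2]-o)@d;b=(q[:,:2]-o)@n
for lo,hi,nm in((.114,.122,'floor'),(.122,.128,'lips'),(.136,.1395,'roof/cheek'),(.16,.172,'tab')):
    k=(q[:,2]>lo)&(q[:,2]<hi)
    for s in np.arange(-.11,.13,.01):
        j=k&(a>s)&(a<s+.01)
        if j.sum()>20: print(nm,round(s,3),j.sum(),np.percentile(b[j],[3,50,97]).round(4),np.median(q[j,2]).round(4))
E
```

```text
time: 2.02
position: [0.5313, 0.0913, 0.2897]
tool_rot: [2.393, 2.034, -0.012]
ft_force: [0.6, -0.0, 0.2]
grip_width: 0.996
[0.5445 0.1677 0.4513]
at [0.5309 0.0927 0.2897] yaw 1.4119 tilt [-0.0056 -0.0047 -1.    ] F [ 0.7 -0.3 -0.3] w 0.998 t 2.08
[1, -12.7, 1.1, -0.3, np.float64(-0.021)]
floor -0.01 79 [0.0083 0.0146 0.0211] 0.1157
floor -0.0 54 [-0.0095  0.012   0.0245] 0.1165
floor 0.02 44 [-0.0109 -0.0011  0.004 ] 0.1175
floor 0.03 98 [-0.0109 -0.0037  0.0037] 0.1178
floor 0.04 98 [-0.01   -0.0032  0.0036] 0.1177
floor 0.05 96 [-0.01   -0.0033  0.0034] 0.1175
floor 0.06 99 [-0.0101 -0.004   0.0031] 0.1177
floor 0.07 109 [-0.009  -0.0029  0.0041] 0.1178
floor 0.08 97 [-0.009  -0.002   0.0039] 0.1177
floor 0.09 48 [-0.0092 -0.0027  0.0038] 0.1178
lips 0.01 38 [-0.013   0.0041  0.0067] 0.1243
lips 0.02 46 [-0.013  -0.0039  0.0065] 0.1248
lips 0.03 36 [-0.0131  0.0049  0.0074] 0.1246
lips 0.04 42 [-0.0131  0.0047  0.0073] 0.1243
lips 0.05 49 [-0.0131  0.0045  0.007 ] 0.1243
lips 0.06 47 [-0.0132  0.0043  0.0068] 0.1241
lips 0.07 28 [-0.0121 -0.0099  0.0066] 0.1243
lips 0.09 39 [-0.01   -0.0008  0.005 ] 0.1272
lips 0.1 26 [-0.0126 -0.002   0.0047] 0.1274
roof/cheek 0.01 36 [-0.0122 -0.0028  0.0056] 0.1368
roof/cheek 0.02 66 [-0.0088 -0.004   0.0018] 0.1369
roof/cheek 0.08 31 [-0.0127  0.0062  0.0074] 0.1376
roof/cheek 0.09 43 [-0.0127  0.006   0.0083] 0.1377
roof/cheek 0.1 38 [-0.0127  0.0058  0.0081] 0.1376
tab -0.09 71 [-0.0149 -0.003   0.01  ] 0.1667
tab -0.08 144 [-0.0147 -0.002   0.0096] 0.1655
```

View pics/d.png

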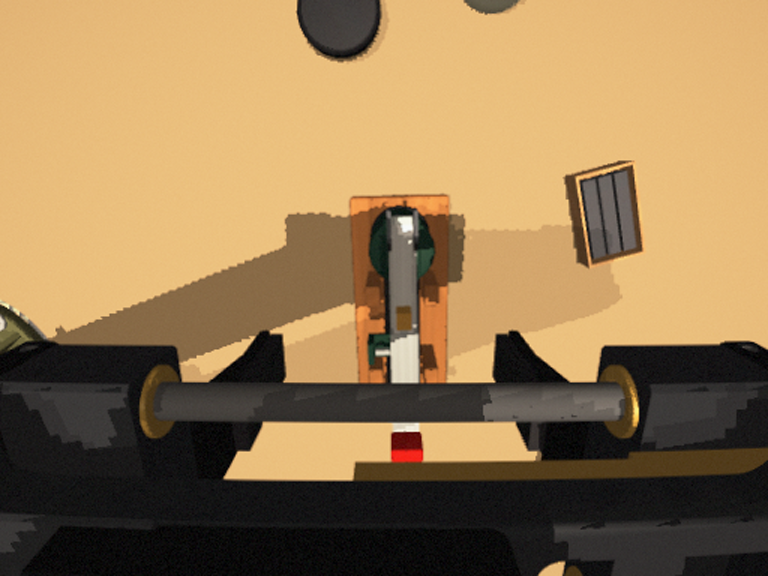

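```bash
python3 - <<'E'
from h import *
P=np.load('/tmp/P.npy');W=load('wrist')
d=np.array([np.sin(.137),np.cos(.137)]);n=np.array([-d[1],d[0]]);o=np.array([.5327,.0240])
a=(P[...,:2]-o)@d;b=(P[...,:2]-o)@n;z=P[...,2]
f=lambda k:(k.sum(),np.percentile(a[k],[2,5,50,95,98]).round(4))
print('floor',f((abs(z-.118)<.0025)&(abs(b)<.005)&(a>0)&(a<.15)))
print('stop',f((abs(z-.1275)<.003)&(abs(b)<.005)&(a>.07)&(a<.15)))
for s in(1,-1): print('cheek',s,f((abs(z-.138)<.0025)&(abs(b*s-.0095)<.004)&(a>.06)&(a<.15)))
print('foll top',f((abs(z-.137)<.0025)&(abs(b)<.005)&(a<.05)&(a>-.01)))
print('rail roof',f((abs(z-.141)<.0025)&(abs(b)<.008)&(a<.05)&(a>-.1)),np.histogram(z[(abs(b)<.006)&(a<.0)&(a>-.03)],8))
print('tab',f((abs(z-.167)<.004)&(abs(b)<.013)&(a<-.03)))
hsv=cv2.cvtColor(W['color'],cv2.COLOR_RGB2HSV)
# floor vs stop pixel rows along the centerline, by ray
g=np.array([*o])
for t in np.arange(.07,.115,.003):
    u=proj(W,[*(g+d*t),.118])[0]; i,j=int(round(u[1])),int(round(u[0])); print(round(t,3),u.round(1),W['color'][i,j],z[i,j].round(4))
E
```

```text
floor (np.int64(472), array([0.0284, 0.0305, 0.0641, 0.0923, 0.0942]))
stop (np.int64(54), array([0.0967, 0.0967, 0.0996, 0.1024, 0.1025]))
cheek 1 (np.int64(67), array([0.0793, 0.0804, 0.0951, 0.1061, 0.1071]))
cheek -1 (np.int64(58), array([0.0789, 0.08  , 0.0947, 0.1058, 0.1068]))
foll top (np.int64(115), array([-0.0032,  0.003 ,  0.0216,  0.0285,  0.0288]))
rail roof (np.int64(536), array([-0.076 , -0.0744, -0.0113,  0.011 ,  0.0125])) (array([ 7, 12, 37, 57, 51, 34, 22,  3]), array([0.13893104, 0.13937865, 0.13982627, 0.14027388, 0.14072149,
       0.14116911, 0.14161672, 0.14206434, 0.14251195]))
tab (np.int64(172), array([-0.0849, -0.0845, -0.079 , -0.0758, -0.0756]))
0.07 [268.1 170.2] [128 119 107] 0.1182
0.073 [268.1 167.8] [125 117 105] 0.119
0.076 [268.  165.3] [129 119 108] 0.1181
0.079 [268.  162.8] [126 116 106] 0.1163
0.082 [267.9 160.3] [127 117 106] 0.1184
0.085 [267.9 157.8] [129 120 108] 0.118
0.088 [267.9 155.2] [174 161 143] 0.1184
0.091 [267.8 152.7] [226 226 223] 0.1171
0.094 [267.8 150.1] [239 241 237] 0.1162
0.097 [267.7 147.6] [247 246 233] 0.1282
0.1 [267.7 145. ] [234 234 218] 0.1274
0.103 [267.7 142.4] [17 24 18] 0.0753
0.106 [267.6 139.8] [15 27 17] 0.0398
0.109 [267.6 137.2] [111  68  37] 0.0174
0.112 [267.5 134.6] [187 110  55] 0.019
```

```bash
python3 - <<'E'
from h import *
plan((.5055,-.291,.22,.237),10)
E
```

```text
at [0.5309 0.0927 0.2897] yaw 1.4119 tilt [-0.0056 -0.0047 -1.    ] F [ 0.7 -0.3 -0.3] w 0.998 t 2.08
[1, -38.3, 3.6, 7.0, np.float64(0.117)]
[1, -37.6, 8.0, 7.0, np.float64(0.117)]
[1, -36.4, 12.4, 7.0, np.float64(0.117)]
[1, -34.7, 16.6, 7.0, np.float64(0.117)]
[1, -32.5, 20.5, 7.0, np.float64(0.117)]
[1, -29.9, 24.2, 7.0, np.float64(0.117)]
[1, -26.9, 27.5, 7.0, np.float64(0.117)]
[1, -23.4, 30.5, 7.0, np.float64(0.117)]
[1, -19.7, 33.0, 7.0, np.float64(0.117)]
[1, -15.7, 35.1, 7.0, np.float64(0.117)]
```

```bash
python3 -m inch '[[1,-38,4,0,0.117],[1,-38,8,4,0.117],[1,-36,12,8,0.117],[1,-35,17,8,0.117],[1,-33,21,8,0.117]]' >/dev/null
python3 -m inch '[[1,-30,24,8,0.117],[1,-27,28,8,0.117],[1,-23,31,8,0.117],[1,-20,33,8,0.117],[1,-16,35,8,0.117]]'
python3 -m inch '[[1,0,0,0,0]]' >/dev/null
python3 - <<'E'
from h import *
W=grab('wrist');save(W,'e.png',None,1);P=pts(W);z=P[...,2]
k=(z>.008)&(z<.022)&(abs(P[...,0]-.5055)<.06)&(abs(P[...,1]+.291)<.06)
X=P[k];print(len(X),X.mean(0).round(4))
q=np.argwhere(k)[:,::-1].astype(np.float32);Y=onz(W,q,.016)[:,:2]
Y=X[X[:,2]>.014][:,:2]
r=cv2.minAreaRect((Y*1000).astype(np.float32));print('rect',r)
s=cv2.minAreaRect(q);print(onz(W,cv2.boxPoints(s),.018).round(4).tolist(),s)
c=Y.mean(0);v=np.linalg.svd(Y-c)[2][0];print(c,np.arctan2(v[1],v[0]))
plan((*c,.10,.237),2)
E
```

```text
time: 3.32
position: [0.5104, -0.2823, 0.2192]
tool_rot: [-3.111, -0.396, 0.005]
ft_force: [0.5, -0.2, 0.2]
grip_width: 1.0
238 [ 0.5088 -0.2922  0.0175]
rect ((507.77862548828125, -292.6128234863281), (78.75450134277344, 12.046209335327148), 14.942758560180664)
[[0.5457, -0.2769, 0.018], [0.5485, -0.2879, 0.018], [0.4718, -0.3084, 0.018], [0.4688, -0.2968, 0.018]] ((265.5, 170.0), (60.0, 9.0), 90.0)
[ 0.50832594 -0.29230726] -2.8707526030419497
at [ 0.5103 -0.282   0.2185] yaw 0.254 tilt [-0.005   0.0059 -1.    ] F [-0.2  0.7 -0.2] w 1.004 t 3.5
[1, -2.3, 4.8, 59.3, np.float64(0.008)]
[1, -2.2, 4.8, 59.3, np.float64(0.008)]
```

View pics/e.png

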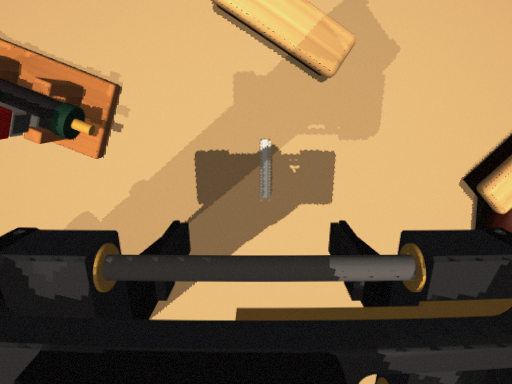

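```bash
python3 -m inch '[[1,-2,5,55,0],[1,-2,5,55,-0.006],[1,0,0,30,0],[1,0,0,0,0]]' 
python3 - <<'E'
from h import *
W=grab('wrist');P=pts(W);z=P[...,2]
k=(z>.013)&(z<.022)&(abs(P[...,0]-.5075)<.06)&(abs(P[...,1]+.2925)<.03)
Y=P[k][:,:2];print(len(Y),cv2.minAreaRect((Y*1000).astype(np.float32)))
plan((.5075,-.2925,.0095,.262),3)
E
```

```text
time: 4.0
position: [0.515, -0.2809, 0.076]
tool_rot: [-3.098, -0.439, -0.004]
ft_force: [0.7, -0.3, 0.5]
grip_width: 1.002
550 ((510.1007995605469, -291.716796875), (76.0793685913086, 13.253039360046387), 14.244163513183594)
at [ 0.5161 -0.2814  0.0775] yaw 0.2814 tilt [ 0.003   0.0115 -0.9999] F [-0.   0.5  0.2] w 1.0 t 4.05
[1, -3.8, 2.7, 22.7, np.float64(0.006)]
[1, -3.8, 2.8, 22.7, np.float64(0.006)]
[1, -3.7, 2.8, 22.7, np.float64(0.006)]
```

```bash
python3 -m inch '[[1,-4,4,15,0.01],[1,-4,4,15,0.01],[1,0,2,10,0],[1,0,0,0,0]]' 
python3 - <<'E'
from h import *
W=grab('wrist');P=pts(W);z=P[...,2];save(W,'f.png',None,1)
k=(z>.014)&(z<.022)&(abs(P[...,0]-.5075)<.06)&(abs(P[...,1]+.2925)<.03)
Y=P[k][:,:2];r=cv2.minAreaRect((Y*1000).astype(np.float32));print(len(Y),r, cv2.boxPoints(r).round(1).tolist())
plan((.509,-.292,.0095,.255),2)
E
```

```text
time: 4.55
position: [0.5143, -0.2934, 0.0386]
tool_rot: [-3.105, -0.411, -0.017]
ft_force: [-0.4, 0.2, 0.5]
grip_width: 0.998
620 ((507.8244323730469, -292.3042297363281), (80.49541473388672, 13.26093578338623), 14.483633995056152) [[467.20001220703125, -296.0], [470.5, -308.79998779296875], [548.5, -288.70001220703125], [545.0999755859375, -275.79998779296875]]
at [ 0.5145 -0.2936  0.0391] yaw 0.2631 tilt [ 0.0102  0.0101 -0.9999] F [ 0.2 -0.3  0.5] w 1.0 t 4.6
[1, -2.4, -1.5, 14.8, np.float64(0.004)]
[1, -2.4, -1.5, 14.8, np.float64(0.004)]
```

View pics/f.png

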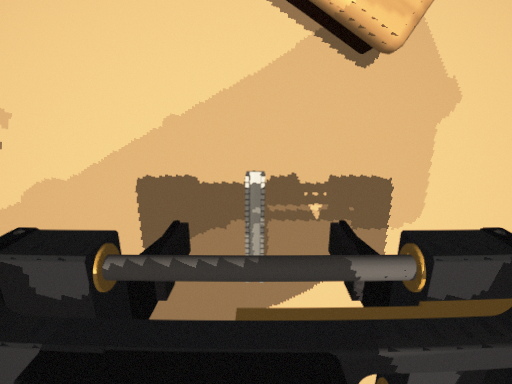

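```bash
python3 -m inch '[[1,-4,-2,8,0.01],[1,-3,-1,8,0],[1,0,0,8,0],[1,0,0,0,0]]' 
python3 - <<'E'
from h import *
plan((.5078,-.2923,.0095,.253),1)
E
```

```text
time: 5.1
position: [0.5069, -0.2922, 0.0138]
tool_rot: [-3.108, -0.395, -0.019]
ft_force: [0.3, -0.7, 0.5]
grip_width: 1.001
at [ 0.5069 -0.2922  0.0138] yaw 0.2525 tilt [ 0.011   0.0101 -0.9999] F [ 0.3 -0.7  0.5] w 1.001 t 5.1
[1, 0.8, 0.4, 4.3, np.float64(-0.001)]
```

```bash
python3 -m inch '[[1,1,0,4,0],[-1,0,0,0,0],[-1,0,0,0,0],[-1,0,0,0,0],[-1,0,0,0,0]]' 25 
python3 -m inch '[[-1,0,0,0,0],[-1,0,0,0,0],[-1,0,0,0,0]]' 
python3 - <<'E'
from h import *
plan((.5078,-.2923,.06,.253),1)
E
```

```text
time: 5.72
position: [0.5088, -0.2921, 0.0102]
tool_rot: [-3.109, -0.395, -0.021]
ft_force: [0.3, 0.6, 0.4]
grip_width: 0.631
time: 6.1
position: [0.5089, -0.2922, 0.0103]
tool_rot: [-3.109, -0.395, -0.021]
ft_force: [-0.8, 0.4, 0.1]
grip_width: 0.285
at [ 0.5089 -0.2922  0.0103] yaw 0.2529 tilt [ 0.0125  0.0095 -0.9999] F [-0.8  0.4  0.1] w 0.285 t 6.1
[1, -1.1, -0.1, -49.7, np.float64(-0.0)]
```

```bash
python3 -m inch '[[-1,0,0,0,0],[-1,0,0,0,0],[-1,0,0,0,0],[-1,0,0,0,0]]' 
python3 -m inch '[[-1,0,0,-10,0],[-1,0,0,-25,0],[-1,0,0,-40,0],[-1,0,0,-50,0],[-1,0,0,-50,0]]' 
python3 - <<'E'
from h import *
W=grab('wrist');save(W,'g.png',None,1);P=pts(W)
d=np.array([np.sin(.137),np.cos(.137)]);o=np.array([.5327,.0240]);t=o+.076*d
plan((*t,.20,1.434),11,-1)
E
```

```text
time: 6.6
position: [0.5089, -0.2922, 0.0103]
tool_rot: [-3.109, -0.395, -0.021]
ft_force: [0.3, 0.7, 0.1]
grip_width: 0.143
time: 7.22
position: [0.5041, -0.2927, 0.1882]
tool_rot: [-3.106, -0.393, -0.01]
ft_force: [0.3, -0.3, -0.0]
grip_width: 0.145
at [ 0.5072 -0.2952  0.1955] yaw 0.2511 tilt [ 0.0151  0.0082 -0.9999] F [ 3.4 -2.7  4.1] w 0.143 t 7.28
[-1, 12.1, -33.9, -0.4, np.float64(-0.108)]
[-1, 15.6, -32.4, -0.4, np.float64(-0.108)]
[-1, 19.0, -30.6, -0.4, np.float64(-0.108)]
[-1, 22.2, -28.3, -0.4, np.float64(-0.108)]
[-1, 25.1, -25.8, -0.4, np.float64(-0.108)]
[-1, 27.7, -23.0, -0.4, np.float64(-0.108)]
[-1, 30.0, -19.8, -0.4, np.float64(-0.108)]
[-1, 32.0, -16.5, -0.4, np.float64(-0.108)]
[-1, 33.6, -13.0, -0.4, np.float64(-0.108)]
[-1, 34.8, -9.3, -0.4, np.float64(-0.108)]
[-1, 35.6, -5.5, -0.4, np.float64(-0.108)]
```

View pics/g.png

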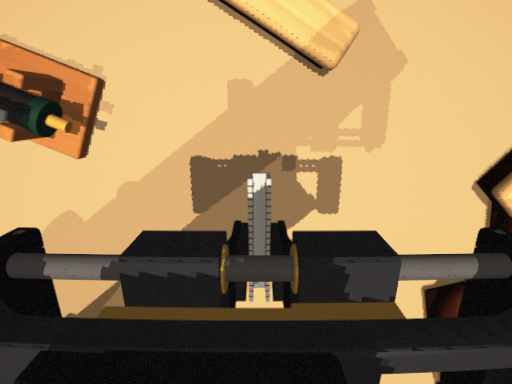

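```bash
python3 -m inch '[[-1,12,-34,-20,-0.108],[-1,16,-32,-20,-0.108],[-1,19,-31,-15,-0.108],[-1,22,-28,0,-0.108],[-1,25,-26,0,-0.108]]' >/dev/null
python3 -m inch '[[-1,28,-23,0,-0.108],[-1,30,-20,0,-0.108],[-1,32,-17,0,-0.108],[-1,34,-13,0,-0.108],[-1,35,-9,0,-0.108]]'
python3 -m inch '[[-1,30,-5,0,-0.1],[-1,0,0,0,0],[-1,0,0,0,0]]' >/dev/null
python3 - <<'E'
from h import *
d=np.array([np.sin(.137),np.cos(.137)]);o=np.array([.5327,.0240]);t=o+.076*d;n=np.array([-d[1],d[0]])
W=grab('wrist');save(W,'i.png',(130,90,400,330),2.5);P=pts(W);s=ctrl.get_state();p=s['position']
plan((*t,.20,1.434),3,-1)
# strip: points in band near TCP height
rel=P-p;R=Ro.from_rotvec(s['tool_rot']).as_matrix();L=rel@R
k=(abs(L[...,1])<.012)&(abs(L[...,2])<.02)&(L[...,0]>.012)&(L[...,0]<.06)
X=L[k];print(k.sum(),np.percentile(X,[2,50,98],0).round(4))
for lo in np.arange(.012,.05,.006):
    q=X[(X[:,0]>lo)&(X[:,0]<lo+.006)]
    if len(q)>8: print(round(lo,3),len(q),np.percentile(q[:,1],[3,50,97]).round(4),np.percentile(q[:,2],[3,50,97]).round(4))
a=(P[...,:2]-o)@d;b=(P[...,:2]-o)@n;z=P[...,2]
k=(abs(z-.1275)<.003)&(abs(b)<.005)&(a>.09)&(a<.11);print('stop',k.sum(),np.percentile(a[k],[3,97]) if k.any() else '')
for sg in(1,-1):
    k=(abs(z-.138)<.0025)&(abs(b*sg-.010)<.004)&(a>.06)&(a<.15);print('cheek',sg,k.sum(),np.percentile(b[k],[3,50,97]).round(4),np.percentile(a[k],[3,97]).round(4))
E
```

```text
time: 8.52
position: [0.5352, 0.0698, 0.2631]
tool_rot: [2.433, 1.967, 0.042]
ft_force: [-0.1, -0.1, -0.8]
grip_width: 0.144
at [0.5359 0.1052 0.2632] yaw 1.4711 tilt [ 0.0282  0.0076 -0.9996] F [ 0.3  0.7 -0.2] w 0.147 t 8.95
[-1, -1.7, 2.6, 21.1, np.float64(0.012)]
[-1, -1.7, 2.6, 21.1, np.float64(0.012)]
[-1, -1.7, 2.6, 21.1, np.float64(0.012)]
1038 [[ 0.0128 -0.0059 -0.0082]
 [ 0.0266  0.0003  0.0066]
 [ 0.0383  0.0067  0.0091]]
0.012 198 [-0.0055  0.0003  0.0067] [-0.0082  0.0067  0.0087]
0.018 228 [-0.0054  0.0003  0.0066] [-0.0082  0.0066  0.0086]
0.024 219 [-0.0056  0.0003  0.0066] [-0.008   0.007   0.0089]
0.03 228 [-0.0058  0.0006  0.0065] [-0.008   0.0066  0.0089]
0.036 165 [-0.0058  0.0003  0.0069] [-0.0077  0.0061  0.0105]
stop 54 [0.09709378 0.10257953]
cheek 1 39 [0.0087 0.0099 0.0111] [0.0956 0.1082]
cheek -1 79 [-0.0114 -0.0097 -0.0084] [0.0794 0.1079]
```

View pics/i.png

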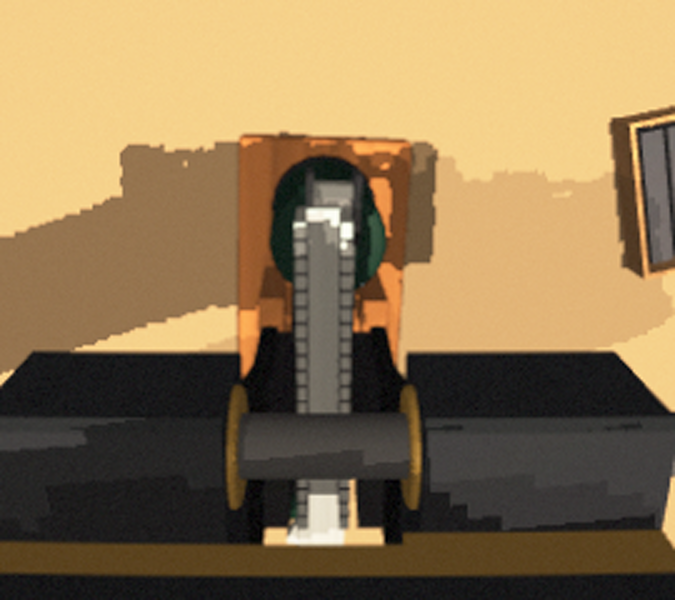

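```bash
python3 -m inch '[[-1,-2,2,14,0.012],[-1,-2,2,14,0.012],[-1,-2,2,14,0.012],[-1,0,0,10,0],[-1,0,0,0,0]]'
cat >> h.py <<'E'
D=np.array([np.sin(.137),np.cos(.137)]);O=np.array([.5327,.0240]);N=np.array([-D[1],D[0]])
def ab():
    s=ctrl.get_state();p=s['position'];R=Ro.from_rotvec(s['tool_rot']).as_matrix()
    print('a %.2f b %.2f z %.2f mm'%(1e3*(p[:2]-O)@D,1e3*(p[:2]-O)@N,1e3*p[2]),'yaw-1.434: %.4f'%(yawof(R)-1.434),'tilt fwd %.4f left %.4f'%(R[:2,2]@D,R[:2,2]@N),'F fwd %.1f left %.1f up %.1f'%(s['ft_force'][:2]@D,s['ft_force'][:2]@N,s['ft_force'][2]),'w %.3f t %.2f'%(s['grip_width'],s['time']))
E
python3 -c "
from h import *
ab()"
```

```text
time: 9.57
position: [0.5425, 0.0946, 0.2064]
tool_rot: [2.367, 2.047, 0.037]
ft_force: [-0.5, 0.2, -0.1]
grip_width: 0.146
a 71.32 b -0.08 z 206.40 mm yaw-1.434: -0.0079 tilt fwd 0.0096 left -0.0250 F fwd 0.1 left 0.5 up -0.1 w 0.146 t 9.57
```

```bash
python3 -m inch '[[-1,2,-1,10,-0.004],[-1,2,-1,10,-0.004],[-1,0,-1,10,0],[-1,0,0,8,0],[-1,0,0,0,0]]' >/dev/null
python3 - <<'E'
from h import *
ab()
W=grab('wrist');P=pts(W);p=ctrl.get_state()['position']
a=(P[...,:2]-O)@D;b=(P[...,:2]-O)@N;z=P[...,2]
for sg in(1,-1):
    k=(abs(z-.138)<.0025)&(abs(b*sg-.010)<.004)&(a>.09)&(a<.15);print('cheek',sg,k.sum(),np.percentile(b[k],[3,50,97]).round(4))
zs=p[2]+.008
for lo in(.09,.095,.10,.105,.11):
    k=(abs(z-zs)<.004)&(abs(b)<.012)&(a>lo)&(a<lo+.005)
    if k.any():print('strip top',lo,k.sum(),np.percentile(b[k],[3,97]).round(4),np.percentile(a[k],97).round(4),np.median(z[k]).round(4))
E
```

```text
a 76.80 b 2.07 z 166.07 mm yaw-1.434: 0.0018 tilt fwd 0.0102 left -0.0256 F fwd 0.4 left 0.3 up 0.2 w 0.142 t 10.20
cheek 1 105 [0.0094 0.0107 0.0116]
cheek -1 116 [-0.0113 -0.0099 -0.0085]
strip top 0.09 70 [-0.0043  0.0084] 0.0949 0.1736
strip top 0.095 74 [-0.0043  0.0084] 0.0998 0.1735
strip top 0.1 77 [-0.0042  0.0084] 0.1048 0.1734
strip top 0.105 79 [-0.0042  0.0083] 0.1099 0.1735
strip top 0.11 83 [-0.0045  0.0083] 0.115 0.1732
```

```bash
python3 -m inch '[[-1,-1,1,8,0],[-1,0,0,8,0],[-1,0,0,7,0],[-1,0,0,0,0]]' >/dev/null
python3 -c "
from h import *
ab()"
```

```text
a 75.99 b -0.31 z 142.35 mm yaw-1.434: 0.0015 tilt fwd 0.0108 left -0.0270 F fwd -0.2 left 0.8 up -0.4 w 0.145 t 10.75
```

```bash
python3 -m inch '[[-1,-4,-1,0,0],[-1,-4,0,0,0],[-1,-4,0,0,0],[-1,-3,0,0,0],[-1,0,0,0,0]]' >/dev/null
python3 -c "
from h import *
ab()"
```

```text
a 62.51 b 0.76 z 142.89 mm yaw-1.434: 0.0024 tilt fwd 0.0150 left -0.0278 F fwd 2.8 left 0.0 up -1.6 w 0.145 t 11.38
```

```bash
python3 -m inch '[[-1,-3,0,0,0],[-1,-3,0,0,0],[-1,-2,0,0,0],[-1,0,0,0,0]]' >/dev/null
python3 - <<'E'
from h import *
ab()
W=grab('wrist');P=pts(W);save(W,'j.png',(170,100,350,330),2.6)
a=(P[...,:2]-O)@D;b=(P[...,:2]-O)@N;z=P[...,2]
k=(z>.143)&(z<.155)&(abs(b)<.009)&(a>.07)&(a<.12);print('strip front',np.percentile(a[k],[95,98,100]).round(4),np.percentile(b[k],[3,97]).round(4),np.median(z[k]))
k=(abs(z-.1275)<.003)&(abs(b)<.005)&(a>.09)&(a<.11);print('stop',k.sum(),np.percentile(a[k],[0,3,97,100]).round(4))
E
```

```text
a 55.31 b 0.81 z 142.89 mm yaw-1.434: 0.0035 tilt fwd 0.0165 left -0.0280 F fwd 3.1 left 0.3 up -1.2 w 0.147 t 11.88
strip front [0.0938 0.094  0.0943] [-0.0057  0.0071] 0.15057066268619868
stop 160 [0.0965 0.0966 0.1023 0.1025]
```

View pics/j.png

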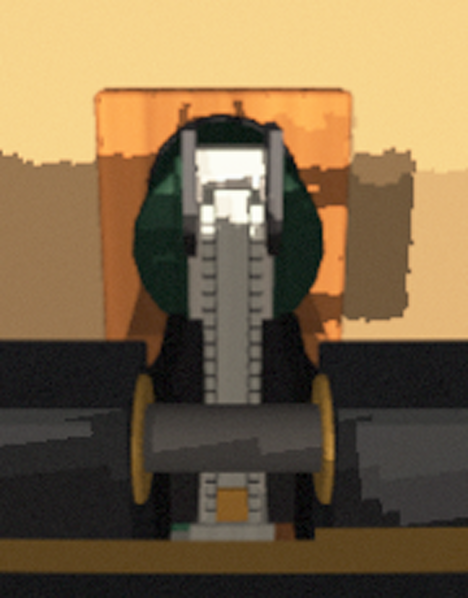

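```bash
python3 -m inch '[[-1,-0.5,0,4,0],[-1,0,0,4,0],[-1,0,0,3,0],[-1,0,0,0,0]]' >/dev/null
python3 -c "
from h import *
ab()"
```

```text
a 55.59 b -0.42 z 133.61 mm yaw-1.434: 0.0042 tilt fwd 0.0177 left -0.0298 F fwd 1.9 left 0.2 up 1.4 w 0.142 t 12.43
```

```bash
python3 -m inch '[[-1,-0.5,-0.7,1,0],[-1,0,0,2,0],[-1,0,0,0,0]]' >/dev/null
python3 -c "
from h import *
ab()"
```

```text
a 55.57 b -0.42 z 133.70 mm yaw-1.434: 0.0045 tilt fwd 0.0196 left -0.0309 F fwd 3.9 left 0.6 up -0.3 w 0.145 t 12.80
```

```bash
python3 -m inch '[[-1,0,-1,4,0],[-1,0,0,0,0]]' >/dev/null
python3 -c "
from h import *
ab()"; python3 -m inch '[[-1,0,0,2,0]]'
```

```text
a 55.81 b 0.34 z 132.18 mm yaw-1.434: 0.0044 tilt fwd 0.0210 left -0.0310 F fwd 2.6 left 1.2 up -2.6 w 0.147 t 13.05
time: 13.18
position: [0.54, 0.0795, 0.1299]
tool_rot: [2.356, 2.063, 0.057]
ft_force: [-0.6, 3.0, 0.6]
grip_width: 0.144
```

```bash
python3 -m inch '[[-1,-0.5,0,2,0]]'; python3 -c "
from h import *
ab()"
```

```text
time: 13.3
position: [0.5401, 0.0793, 0.1281]
tool_rot: [2.356, 2.063, 0.057]
ft_force: [-4.1, 3.0, 14.9]
grip_width: 0.146
a 55.79 b 0.20 z 128.12 mm yaw-1.434: 0.0048 tilt fwd 0.0215 left -0.0311 F fwd 2.5 left 4.5 up 14.9 w 0.146 t 13.30
```

```bash
python3 -m inch '[[-1,0,0,-0.5,0]]'; python3 -m inch '[[-0.4,0,0,0,0],[-0.4,0,0,0,0],[-0.4,0,0,0,0]]'; python3 -c "
from h import *
ab()"
```

```text
time: 13.42
position: [0.54, 0.0793, 0.1283]
tool_rot: [2.356, 2.063, 0.057]
ft_force: [-1.3, 2.7, 0.6]
grip_width: 0.148
time: 13.8
position: [0.5396, 0.0757, 0.1267]
tool_rot: [2.356, 2.059, 0.05]
ft_force: [0.1, 0.4, -0.1]
grip_width: 0.29
a 52.12 b 0.17 z 126.70 mm yaw-1.434: 0.0027 tilt fwd 0.0161 left -0.0300 F fwd 0.4 left -0.1 up -0.1 w 0.290 t 13.80
```

```bash
python3 -m inch '[[-0.4,0,0,-5,0],[-0.4,0,0,-15,0],[-0.4,0,0,-30,0],[-0.4,0,0,-40,0],[-0.4,0,0,0,0]]' >/dev/null
python3 - <<'E'
from h import *
ab()
W=grab('wrist');P=pts(W);save(W,'k.png',(150,80,370,384),1.9)
a=(P[...,:2]-O)@D;b=(P[...,:2]-O)@N;z=P[...,2]
k=(z>.1325)&(z<.140)&(abs(b)<.0075)&(a>.03)&(a<.12);print('strip legs',k.sum(),np.percentile(a[k],[2,98,100]).round(4),np.percentile(z[k],[5,50,95]).round(4))
for lo in(.035,.05,.065,.08):
    for sg in(1,-1):
        j=k&(a>lo)&(a<lo+.015)&(b*sg>0.003)
        if j.sum()>4:print(lo,sg,j.sum(),np.median(b[j]).round(4),np.median(z[j]).round(4))
k=(abs(z-.1275)<.003)&(abs(b)<.005)&(a>.09)&(a<.11);print('stop',k.sum(),np.percentile(a[k],[0,3,97]).round(4))
E
```

```text
a 49.63 b 2.17 z 222.72 mm yaw-1.434: 0.0015 tilt fwd 0.0158 left -0.0324 F fwd 0.5 left 0.1 up -0.4 w 0.301 t 14.43
strip legs 426 [0.0318 0.0954 0.0964] [0.1349 0.1361 0.1374]
0.035 1 42 0.0054 0.1359
0.035 -1 45 -0.0056 0.1363
0.05 1 50 0.0053 0.1357
0.05 -1 49 -0.0055 0.1363
0.065 1 49 0.0053 0.1358
0.065 -1 50 -0.0054 0.1362
0.08 1 51 0.0052 0.1358
0.08 -1 50 -0.0053 0.1363
stop 69 [0.0925 0.0965 0.1016]
```

View pics/k.png

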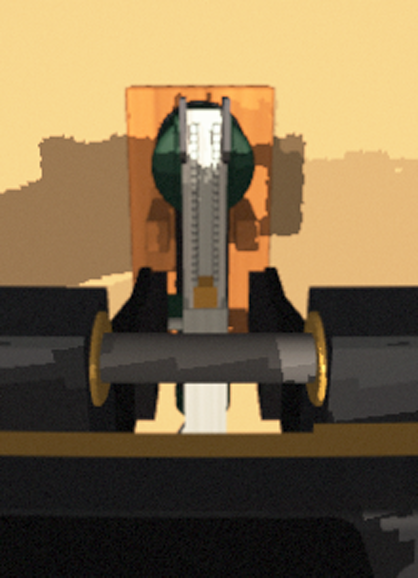

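```bash
python3 -m inch '[[-1,-20,1,-3,0],[-1,-40,0,0,0],[-1,-40,0,0,0],[-1,-40,0,0,0],[-1,-40,0,0,0]]' >/dev/null
python3 -m inch '[[-1,0,0,0,0]]' >/dev/null
python3 - <<'E'
from h import *
ab()
T=load('top');P=pts(T)
a=(P[...,:2]-O)@D;b=(P[...,:2]-O)@N;z=P[...,2]
for lo in np.arange(-.17,-.06,.01):
    k=(a>lo)&(a<lo+.01)&(abs(b)<.03)&(z>.02)
    if k.any():print(round(lo,3),k.sum(),z[k].max().round(3),np.percentile(b[k],[5,95]).round(3))
W=grab('wrist');P=pts(W)
a=(P[...,:2]-O)@D;b=(P[...,:2]-O)@N;z=P[...,2]
hsv=cv2.cvtColor(W['color'],cv2.COLOR_RGB2HSV);red=((hsv[...,0]<6)|(hsv[...,0]>174))&(hsv[...,1]>200)&(hsv[...,2]>80)&(z>.13)&(abs(b)<.03)&(a>-.12)&(a<-.05)
print(red.sum());
k=red&(z>.163);print('tab top',k.sum(),np.percentile(a[k],[1,50,99]).round(4),np.percentile(b[k],[1,50,99]).round(4),np.percentile(z[k],[5,95]).round(4))
save(W,'l.png',None,1)
E
```

```text
a -145.08 b 6.29 z 217.78 mm yaw-1.434: -0.0035 tilt fwd 0.0095 left -0.0218 F fwd 0.4 left -0.7 up 0.7 w 0.006 t 15.22
-0.12 20 0.075 [-0.003  0.007]
-0.11 26 0.077 [-0.003  0.024]
-0.1 30 0.088 [-0.01  0.02]
-0.09 68 0.17 [-0.016  0.018]
-0.08 90 0.169 [-0.015  0.019]
-0.07 120 0.144 [-0.027  0.027]
-0.06 116 0.143 [-0.026  0.026]
326
tab top 297 [-0.0936 -0.0896 -0.0824] [-0.0117  0.0017  0.0128] [0.1647 0.1677]
```

View pics/l.png

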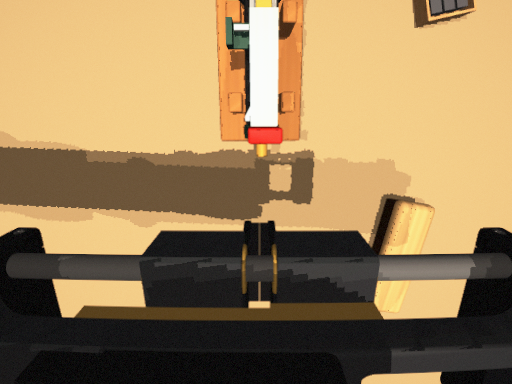

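```bash
python3 -m inch '[[-1,5,2,20,0],[-1,10,2,20,0],[-1,10,1,18,0],[-1,0,0,7,0],[-1,0,0,0,0]]' >/dev/null
python3 -c "
from h import *
ab()"
```

```text
a -114.12 b 1.05 z 149.61 mm yaw-1.434: 0.0031 tilt fwd 0.0113 left -0.0185 F fwd 0.0 left -1.4 up 0.1 w 0.003 t 15.90
```

```bash
python3 -m inch '[[-1,4,0,0,0],[-1,4,0,0,0],[-1,4,0,0,0]]' >/dev/null
python3 -c "
from h import *
ab()"
python3 -m inch '[[-1,4,0,0,0],[-1,4,0,0,0],[-1,4,0,0,0]]' >/dev/null
python3 -c "
from h import *
ab()"
```

```text
a -103.62 b 0.22 z 151.13 mm yaw-1.434: 0.0015 tilt fwd 0.0094 left -0.0208 F fwd -5.3 left -0.4 up -2.0 w 0.003 t 16.27
a -95.93 b 0.25 z 151.18 mm yaw-1.434: -0.0022 tilt fwd 0.0035 left -0.0211 F fwd -4.4 left 0.2 up -2.1 w 0.006 t 16.65
```

```bash
for i in 1; do python3 -m inch '[[-1,5,0,0,0],[-1,5,0,0,0],[-1,5,0,0,0],[-1,5,0,0,0]]' >/dev/null; done
python3 -c "
from h import *
ab()"
python3 -m inch '[[-1,5,0,0,0],[-1,5,0,0,0],[-1,5,0,0,0]]' >/dev/null
python3 -c "
from h import *
ab()"
```

```text
a -82.16 b 0.35 z 151.25 mm yaw-1.434: -0.0075 tilt fwd -0.0050 left -0.0207 F fwd -7.1 left -0.4 up -1.5 w 0.006 t 17.15
a -72.80 b 0.40 z 151.33 mm yaw-1.434: -0.0118 tilt fwd -0.0125 left -0.0199 F fwd -6.0 left 0.7 up -0.5 w 0.004 t 17.52
```

```bash
python3 -m inch '[[-1,5,0,0,-0.005],[-1,5,0,0,-0.005],[-1,5,0,0,-0.005],[-1,5,0,0,-0.005],[-1,5,0,0,0]]' >/dev/null
python3 -c "
from h import *
ab()"
python3 -m inch '[[-1,5,0,0,-0.005],[-1,5,0,0,0],[-1,5,0,0,-0.005]]' >/dev/null
python3 -c "
from h import *
ab()"
```

```text
a -59.17 b 0.29 z 151.52 mm yaw-1.434: -0.0004 tilt fwd -0.0271 left -0.0189 F fwd -7.7 left 0.1 up -0.5 w 0.007 t 18.15
a -52.11 b 0.30 z 151.61 mm yaw-1.434: 0.0033 tilt fwd -0.0369 left -0.0179 F fwd -8.1 left 0.2 up 0.5 w 0.005 t 18.52
```

```bash
python3 -m inch '[[-1,5,0,0,0],[-1,5,0,0,0],[-1,5,0,0,0]]' >/dev/null
python3 -c "
from h import *
ab()"
python3 -m inch '[[-1,5,0,0,0],[-1,5,0,0,0]]' >/dev/null
python3 -c "
from h import *
ab()"
```

```text
a -45.75 b 0.39 z 151.68 mm yaw-1.434: -0.0036 tilt fwd -0.0477 left -0.0164 F fwd -9.9 left 0.5 up 1.7 w 0.002 t 18.90
a -44.06 b 0.45 z 151.79 mm yaw-1.434: -0.0096 tilt fwd -0.0581 left -0.0148 F fwd -11.0 left 0.4 up 1.7 w 0.008 t 19.15
```

```bash
python3 -m inch '[[-1,7,0,0,-0.008]]' >/dev/null
python3 -c "
from h import *
ab()"
python3 -m inch '[[-1,8,0,0,0]]' >/dev/null
python3 -c "
from h import *
ab()"
```

```text
a -41.83 b 0.39 z 151.84 mm yaw-1.434: -0.0050 tilt fwd -0.0639 left -0.0139 F fwd -11.7 left 0.5 up 3.9 w 0.005 t 19.27
a -38.88 b 0.44 z 151.89 mm yaw-1.434: -0.0088 tilt fwd -0.0700 left -0.0127 F fwd -12.6 left 1.1 up 4.0 w 0.006 t 19.40
```

```bash
python3 -m inch '[[-1,8,0,0,0],[-1,8,0,0,-0.005]]' >/dev/null
python3 -c "
from h import *
ab()"
python3 -m inch '[[-1,8,0,0,0]]' >/dev/null
python3 -c "
from h import *
ab()"
```

```text
a -32.08 b 0.47 z 151.98 mm yaw-1.434: -0.0107 tilt fwd -0.0813 left -0.0102 F fwd -14.4 left 2.3 up 4.0 w 0.007 t 19.65
a -30.86 b 0.57 z 152.07 mm yaw-1.434: -0.0151 tilt fwd -0.0901 left -0.0083 F fwd -16.7 left 2.0 up 5.8 w 0.007 t 19.77
```

```bash
python3 -m inch '[[-1,8,0,0,0]]' >/dev/null
python3 -c "
from h import *
ab()"
python3 -m inch '[[-1,2,0,0,0]]' >/dev/null
python3 -c "
from h import *
ab()"
```

```text
a -30.80 b 0.66 z 152.15 mm yaw-1.434: -0.0204 tilt fwd -0.1002 left -0.0060 F fwd -18.0 left 1.3 up 6.5 w 0.007 t 19.90
a -32.50 b 0.79 z 152.32 mm yaw-1.434: -0.0239 tilt fwd -0.1041 left -0.0046 F fwd -3.3 left 0.4 up 0.5 w 0.008 t 20.02
```

```bash
python3 -m inch '[[-1,-2,0,0,0],[-1,-4,0,0,0],[-1,-15,0,0,0],[-1,-25,0,0,0],[-1,-30,0,-10,0]]' >/dev/null
python3 -m inch '[[-1,-20,0,-30,0],[-1,-10,0,-40,0],[-1,0,0,0,0]]' >/dev/null
python3 - <<'E'
from h import *
ab()
for nm in('wrist','top'):
    W=grab(nm);P=pts(W)
    a=(P[...,:2]-O)@D;b=(P[...,:2]-O)@N;z=P[...,2]
    hsv=cv2.cvtColor(W['color'],cv2.COLOR_RGB2HSV);red=((hsv[...,0]<6)|(hsv[...,0]>174))&(hsv[...,1]>180)&(hsv[...,2]>70)
    k=red&(z>.163)&(z<.172)&(abs(b)<.03)&(abs(a)<.13)
    print(nm,'tab top',k.sum(),np.percentile(a[k],[1,50,99]).round(4) if k.any() else '')
    k=(abs(b)<.006)&(z>.122)&(z<.145)&(a>.06)&(a<.105)
    for lo in np.arange(.06,.105,.005):
        j=k&(a>=lo)&(a<lo+.005)
        if j.any():print('  ',round(lo,3),j.sum(),np.percentile(z[j],[10,50,90]).round(4))
save(load('top'),'m.png',(170,130,400,270),3.4)
E
```

```text
a -132.27 b 4.30 z 245.91 mm yaw-1.434: -0.0223 tilt fwd -0.0973 left -0.0057 F fwd 0.3 left -0.3 up -0.1 w 0.010 t 21.02
wrist tab top 588 [-0.0205 -0.015  -0.0091]
top tab top 59 [-0.0201 -0.0153 -0.0101]
   0.06 12 [0.1378 0.1402 0.1424]
   0.065 14 [0.1393 0.1408 0.142 ]
   0.07 13 [0.1382 0.1403 0.1421]
   0.075 9 [0.1391 0.1415 0.1423]
   0.08 9 [0.1223 0.124  0.1337]
   0.085 6 [0.1255 0.1351 0.1382]
   0.09 8 [0.1226 0.1256 0.1367]
   0.095 13 [0.1265 0.1276 0.1293]
   0.1 1 [0.1261 0.1261 0.1261]
```

View pics/m.png

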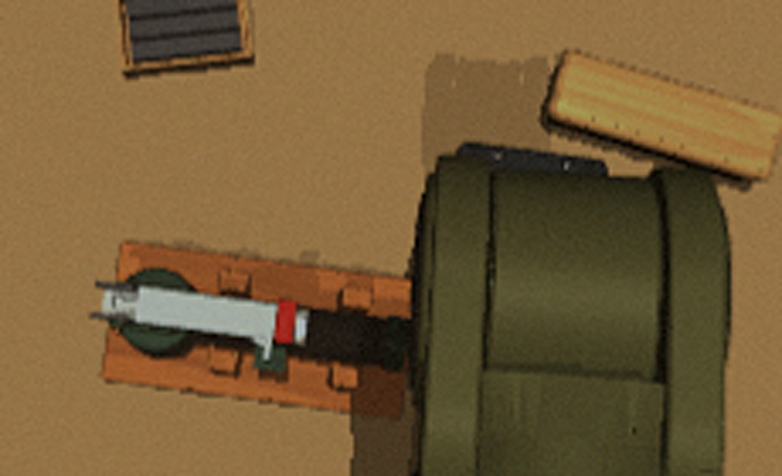

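The tab's rear face measures at -20.5 mm (home is -20.3 mm), and it stayed there after I let go. The robot is clear of everything, so I'm handing in.

```bash
python3 -c "
from bench import ctrl
print(ctrl.close_job())"
```

```text
the job is handed in; nothing more can be done
None
```

The stapler is reloaded and the rail is latched shut. I handed the job in at about 21 s of the 64 s allowed. `close_job` reports no verdict, so these are only my own checks.

- **Strip:** I gripped it mid-length by its upper half. Its tail pushed the rail and follower back, and I lowered it onto the channel floor with a peak of about 15 N. After release, and before I closed the rail, the leg tips measured 136 mm above the bench, as they should for a strip lying flat. Its front end was at the nose stop, to within about 1 mm, and it was in line with the channel.
- **Rail:** I pushed the red tab home with shut fingers. The force rose to about 18 N forward (about 19 N in all) at the buffers, then fell away when I eased off. After I backed away, both the wrist and top cameras put the tab within about 0.5 mm of home, and it stayed there.
- **Bystanders:** I never touched any of them. I didn't re-measure their positions at the end.
- **What was off:** The tool tilted by up to about 0.1 rad while pushing the rail. Once the rail was closed, only the front few millimetres of the strip could be seen, too coarsely to check its height again.

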